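# Half-shutter exposure of a light sensor

## Robot

A 6-joint arm with a two-finger parallel gripper is mounted at the origin on the work surface. World frame = base frame: x ahead of the robot, y to its left, z up, the work surface at z = 0. Lengths are in m, angles in degrees, forces in N, time in s.
With the tool pointing down it reaches from about 0.25 to 0.725 m from the base axis. Payload 9.7 kg.
Tool frame: the origin (TCP) lies at the very end of the fingers, on their centre line; the grasp point (between the pads) lies 19 mm behind it; y points along the fingers, x is the direction in which the jaws open and shut, and the axes are right-handed (so a half turn about y gives the same grasp; the last joint's range is limited). The gripper opens to 85 mm and grips with 20 to 120 N. Pads are 22 mm wide; open, the fingers measure 114 mm over their backs; the gripper's body (76 mm by 85 mm) begins 54 mm behind the grasp point. The pads swing forward as they close: fully open they stand 13 mm farther back than shut.
Start: joints at [77.063, 4.979, 10.078, 95.1, 0, 90], TCP at [0.123, 0.536, 0.231] pointing down, gripper open.
Joint ranges: [-179.16, 179.16], [-48.56, 103.87], [-65.8, 70.77], [-126.05, 130.52], [-82.76, 87.17], [-180, 180]. Speed limits (degrees/s): [127.2, 127.2, 147.25, 180, 180, 180].

## Interface

Orientations are given as [roll, pitch, yaw] about the fixed x, y, z axes, in that order (R = Rz(yaw) Ry(pitch) Rx(roll)).
In Python, from workcell import bot gives the robot as it stands.
- The arm moves only by the shell command python3 -m jog 'ROWS' [FORCE]. ROWS is JSON, a list of rows, each a list of 7 numbers: the closure, from 0 (fully open) to 1 (shut), then the shift along the world's x, y, z in units of 25 mm (1.0 is 25 mm), then the turn, a rotation vector about the world's x, y, z in units of 5 degrees (1.0 is 5 degrees). A call has 1 to 5 rows; each row is the pose to reach, as a shift and turn from the pose commanded when the call began; what a row does not reach only later rows make up. A row lasts 1/10 s, in which the tool goes at most 50 mm and 8.59 degrees, less where a joint would pass 70% of its speed; a pose out of reach is approached as far as the arm can. A call with a gripper value outside its range is refused whole. The fingers move at their own pace and stop on an object; FORCE is the grip in N (left out, the last holds). Time passes only in rows, so rows that repeat a pose let the fingers close. It gives the time, the measured TCP pose, the force and the opening at its end, in the units of the state.
- bot.get_obs(): the state, without advancing time (a new reading comes with each control period).
- bot.camera(name): name is "side" or "top" or "wrist"; returns (picture, depth): 420x560x3 uint8, red, green, blue; 420x560 float32, m along the optical axis (not along the pixel's ray), 0 where there is no reading.
- bot.camera_model(name): a dict with "fx", "fy", "cx", "cy" (pixels), "rvec" (rotation vector, rad) and "tvec" (3), from world to camera coordinates, as OpenCV has them; the wrist camera has in their place "tool_from_camera" (4x4, takes a point from camera to tool coordinates, whose origin is the TCP and whose axes are the tool frame's). Camera axes: x right, y down, z forward; pixel columns grow to the right and rows downward; lengths in m; the calibration is good to about 2 mm. A picture is of the moment at which its call begins: read the wrist's pose just before it. camera_model takes no time and is no camera call.
- bot.job_done(): hands the job in, once; it reports no verdict.
Trained networks look in the newest picture that a camera, given by its name, has taken for a name from the list of things; names that differ only in an ending like _2 or _b are one class to them, and where a whole thing is asked for, a point or a joint stands for the part that bears it (a point fixed in the world has none). Each returns a list of dicts, best first, with "conf" (0 to 1); they miss things now and then, are a little off and sometimes report something else, mostly with a low value. They report only what shows in the picture. A call takes as long as a camera call.
- bot.regions_of(camera, label): "pixels" (420x560 bool, what is visible of it) and "point" ([row, column] in pixels, amid what is visible of it).
The state is a dict: "time": time; "q": joint angles; "qd": joint speeds; "joint_efforts": joint torques, N m; "ee_pos": TCP position; "tcp_rot": TCP orientation; "wrist_force": force on the tool from outside, world axes, zero at the start; "torque": the same for the moment, N m; "opening": finger opening in m.
Only numpy, scipy, OpenCV 4.12 (cv2) and the standard library are available. Lean on these libraries where they do the work, as an engineer would, in place of code of your own. Each camera call takes 0.05 s, during which the arm holds its last target. There are 200 camera calls.

## Task

Stand the sensor head, the short black cylinder, upright (glass up) on the ring mark in the middle of the test box's open drawer, let go of it and push the drawer fully shut. Only once the drawer is shut, slide the sprung shutter on top of the box to half of its travel (the pointer line at the long middle tick) and finish while still holding it there with the fingers, because it springs shut when let go. Leave the bottle, the post and the screwdriver where they are.

Things in the scene. Friction and masses are not known exactly. Their poses are not given: they have to be found in the camera images.
- chamber: grey test box, fixed to the table, 160 (x) x 190 (y) x 78 mm high; origin under its centre, on the table; x axis from its front (drawer side, facing the robot) to its back, y along its width, z up. In its top a window 50 x 60 mm centred at x = -36, y = 0 mm, covered by the steel shutter plate, which slides between two rails 8 mm high (up to z = 86 mm)
- drawer (a joint): how far the drawer is out, m: 0 = shut (its white front flush with the box's front), 0.086 = fully out. Opens along the box's -x; 2 N of friction, no spring, stays where left; starts 77 to 86 mm out. Inside 76 (x) x 162 (y) mm, side and rear walls 28 mm above its floor; front panel 170 mm wide, 6 mm thick, its top 60 mm above the drawer floor (z = 70 mm)
- drawer_mid (a point): centre of the drawer's inner floor, on its surface (z = 10 mm above the table), marked by a thin ring 60 mm across; it moves with the drawer, 44 mm behind the front panel's outer face; when shut it lies at x = -36, y = 0 mm in the box's frame. Axes as the box's
- drawer_pull (a point): middle of the front face of the drawer's steel pull, a solid bar 60 wide (y) x 12 high mm which stands 8 mm out of the front panel; 56 mm above the table; it moves with the drawer; when shut it lies at x = -88, y = 0 mm in the box's frame
- shutter (a joint): shutter travel, m: 0 = shut (where its spring holds it), 0.030 = half, 0.060 = full. It opens along the box's +y. The spring pulls it shut with about 3 N at 0, 8 N at half and 13 N at full travel, and it snaps shut when released
- shutter_tab (a point): centre of the top of the shutter's upright black tab; tab 30 (box x) x 14 (box y) mm, 46 mm tall above the shutter plate, its top 128.5 mm above the table; with the shutter shut this point is at x = 4, y = 22 mm in the box's frame; it moves with the shutter. A dark pointer line runs on the plate from the tab towards the box's front
- half_mark (a point): the long middle tick on the front guide rail and the box's top, at x = -70.5, y = 52, z = 86 mm in the box's frame, fixed: at half travel the pointer line and the tab's centre have the same y in the box's frame as this tick (short ticks 30 mm to either side of it mark shut and full)
- sensor: the sensor head: plain black cylinder, 40 mm diameter, 40 mm tall, 0.08 to 0.17 kg, a glass disc in a thin steel ring on its top; origin at the centre of its underside; stands upright on the table to the left or right of the box
- bottle: bystander: white plastic bottle, 56 mm diameter, 140 mm tall, standing on the other side of the box from the sensor; origin at the centre of its underside
- post: bystander: steel optical post 97 mm tall on a round foot 56 mm across; origin at the centre of its underside
- screwdriver: bystander: screwdriver 170 mm long lying along its x axis; origin under its middle

How it is judged:
By the outcome, as a careful person would: the job done as asked, in the order asked, and still so for the second after the job is handed in, while the arm keeps its last pose, push and grip.
It also fails if it takes over 67 s, if anything falls off the work surface, if the arm or the gripper's body presses on something with over 40 N, if the wrist force passes 120 N, or if a joint passes its speed limit or range.

## Working session

There is one attempt and no reset: what is moved stays moved. The work goes in short steps, Python scripts to look and compute and a shell command to move; the robot and the scene stay as the last step left them, time stands still between calls to the robot, and variables do not carry over. Pictures are saved under pics/ and viewed, about 8 in all and at most 12, crops included, and the job is handed in when it is done.

```bash
ls; mkdir -p pics; cat > h.py <<'E'
from workcell import bot
import numpy as np, cv2
def cam(name):
    o=bot.get_obs(); im,d=bot.camera(name); return o,im,d
def world(name,o,d,mask):
    m=bot.camera_model(name)
    r,c=np.nonzero(mask&(d>0)); z=d[r,c]
    P=np.c_[(c-m['cx'])/m['fx']*z,(r-m['cy'])/m['fy']*z,z]
    if name=='wrist':
        T=np.array(m['tool_from_camera']); P=P@T[:3,:3].T+T[:3,3]
        a=np.radians(o['tcp_rot']); 
        from scipy.spatial.transform import Rotation as R
        return P@R.from_euler('xyz',a).as_matrix().T+o['ee_pos']
    R_=cv2.Rodrigues(np.array(m['rvec'],float))[0]
    return (P-np.array(m['tvec']).ravel())@R_
def save(im,n): cv2.imwrite('pics/'+n+'.png',im[:,:,::-1])
E
python3 - <<'E'
from h import *
print(bot.get_obs())
for n in ['top','side']:
    o,im,d=cam(n); save(im,n+'1')
    if n=='top':
        for l in ['chamber','drawer','drawer_pull','shutter','shutter_tab','sensor','bottle','post','screwdriver']:
            for g in bot.regions_of(n,l)[:2]:
                P=world(n,o,d,g['pixels']); 
                if len(P): print(l,round(g['conf'],2),g['point'],len(P),np.median(P,0).round(4),P.min(0).round(3),P.max(0).round(3))
E
```

```text
pics
{'time': 0.0, 'q': array([ 7.70645702e+01,  5.01316955e+00,  1.00348174e+01,  9.51012698e+01,
       -9.84559506e-05,  9.00002915e+01]), 'qd': array([ 0.00142112, -0.07821079, -0.10495457, -0.01724685, -0.00991844,
        0.02478873]), 'joint_efforts': array([-3.70910784e-03, -5.20395827e+01,  4.64796603e+01,  1.65913295e-02,
       -3.08947128e-04,  7.58494025e-06]), 'ee_pos': array([0.12306637, 0.53581106, 0.23056648]), 'tcp_rot': array([-9.00000989e+01,  7.96219105e-02,  7.70642787e+01]), 'wrist_force': array([-0.53351399,  0.26385091,  0.24842803]), 'torque': array([-0.04452296,  0.00592845, -0.01692873]), 'opening': 0.08507790082118699}
chamber 0.67 [176.7, 273.0] 8794 [0.6453 0.03   0.076 ] [ 0.517 -0.069 -0.007] [0.811 0.139 0.133]
drawer 0.75 [216.2, 268.0] 2943 [0.5708 0.0323 0.0107] [ 0.517 -0.057 -0.006] [0.623 0.123 0.074]
drawer_pull 0.78 [213.4, 269.5] 2823 [0.571  0.0324 0.0107] [ 0.517 -0.054 -0.007] [0.623 0.12  0.074]
drawer_pull 0.41 [237.8, 145.5] 657 [0.5035 0.3002 0.0942] [ 0.483  0.284 -0.003] [0.533 0.368 0.145]
shutter 0.63 [169.6, 273.0] 1118 [0.6683 0.0307 0.082 ] [ 0.624 -0.003  0.075] [0.715 0.065 0.133]
shutter_tab 0.59 [165.4, 270.3] 1174 [0.6697 0.031  0.0821] [ 0.623 -0.003  0.075] [0.717 0.065 0.133]
sensor 0.52 [277.7, 416.5] 320 [ 0.4227 -0.3063  0.0384] [ 0.403 -0.338 -0.005] [ 0.449 -0.289  0.045]
bottle 0.76 [236.2, 145.6] 684 [0.5038 0.3004 0.0938] [0.482 0.284 0.004] [0.536 0.338 0.145]
bottle 0.48 [278.5, 416.3] 305 [ 0.4215 -0.306   0.0386] [ 0.403 -0.339 -0.005] [ 0.446 -0.289  0.045]
post 0.82 [171.3, 167.7] 441 [0.6686 0.2832 0.01  ] [0.645 0.259 0.002] [0.697 0.314 0.101]
screwdriver 0.96 [192.3, 415.2] 468 [ 0.6292 -0.3173  0.0206] [ 0.581 -0.346 -0.007] [ 0.747 -0.289  0.031]
screwdriver 0.29 [278.7, 417.1] 290 [ 0.4209 -0.3045  0.0386] [ 0.403 -0.328 -0.005] [ 0.441 -0.289  0.045]
```

View pics/top1.png

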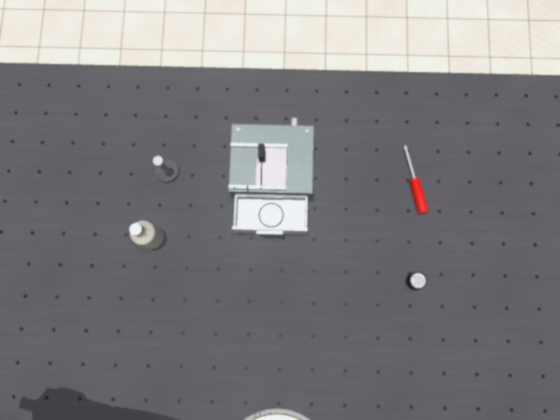

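View pics/side1.png

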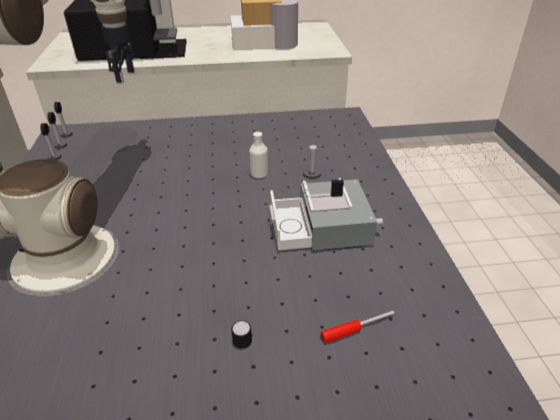

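```bash
python3 - <<'E'
from h import *
o,im,d=cam('top')
m=bot.camera_model('top'); print(m['fx'],m['tvec'])
full=np.ones(d.shape,bool); P=world('top',o,d,full)
def box(x0,x1,y0,y1,z0,z1): 
    return P[(P[:,0]>x0)&(P[:,0]<x1)&(P[:,1]>y0)&(P[:,1]<y1)&(P[:,2]>z0)&(P[:,2]<z1)]
# box top outline
Q=box(.58,.85,-.1,.17,.07,.09)
r=cv2.minAreaRect((Q[:,:2]*1000).astype(np.float32)); print('box top',r,np.median(Q[:,2]))
# front panel top
F=box(.48,.56,-.08,.15,.062,.08)
print('panel',cv2.minAreaRect((F[:,:2]*1000).astype(np.float32)),len(F),np.median(F,0))
S=box(.38,.47,-.36,-.26,.032,.05)
print('sensor top',cv2.minEnclosingCircle((S[:,:2]*1000).astype(np.float32)),S.mean(0),len(S))
T=box(.6,.75,-.03,.1,.118,.14)
print('tab',cv2.minAreaRect((T[:,:2]*1000).astype(np.float32)),T.mean(0),len(T))
R=box(.535,.62,-.06,.13,.004,.02); print('floor',cv2.minAreaRect((R[:,:2]*1000).astype(np.float32)),np.median(R,0))
E
```

```text
518.201985537656 [-0.02544386  0.57655134  1.14349298]
box top ((690.1023559570312, 30.958541870117188), (161.7930908203125, 190.1774139404297), 0.07150299102067947) 0.07813180065367945
panel ((524.43115234375, 30.49437713623047), (167.7778778076172, 14.422483444213867), 89.91856384277344) 259 [0.52771618 0.03037905 0.06859236]
sensor top ((421.4967956542969, -309.14129638671875), 20.145479202270508) [ 0.42173677 -0.30847572  0.03921939] 247
tab ((693.868896484375, 53.1163444519043), (29.129404067993164, 13.370418548583984), 1.5411981344223022) [0.69265945 0.05254268 0.12747008] 89
floor ((578.9744873046875, 34.85619354248047), (189.48365783691406, 78.87660217285156), 88.52748107910156) [0.57446699 0.03158813 0.00920661]
```

Top view: drawer open toward the robot (ring at 270,215), tab at (262,152), sensor at (418,281), bottle (145,235), post (165,170), screwdriver (416,192). The side view confirms the sensor is upright with its glass up. Box yaw is about 0, centre (0.690, 0.031), drawer about 84 mm out. Next I'll head for the sensor with the jaws along y.

```bash
python3 -m jog '[[0,3.2,-9,0,0,0,2.6],[0,3.2,-9,0,0,0,2.6],[0,3.2,-9,0,0,0,2.6],[0,3.2,-9,0,0,0,2.6],[0,3.2,-9,0,0,0,2.6]]'; python3 -c "
from h import *
print(bot.get_obs()['q'])"
```

```text
time: 1.1
ee_pos: [0.2033, 0.3088, 0.2315]
tcp_rot: [-90.0, -0.0, 90.1]
wrist_force: [0.4, 0.5, 0.5]
opening: 0.0853
[ 5.66513985e+01 -1.94640301e+01 -1.18319710e+01  9.75909301e+01
 -1.45623165e-02  5.65874550e+01]
```

```bash
python3 -m jog '[[0,3.6,-9,0,0,0,0],[0,3.6,-9,0,0,0,0],[0,3.6,-9,0,0,0,0],[0,3.6,-9,0,0,0,0],[0,3.6,-9,0,0,0,0]]'
python3 -m jog '[[0,2.6,-9,0,0,0,0],[0,2.6,-9,0,0,0,0],[0,2.6,-9,0,0,0,0],[0,2.6,-9,0,0,0,0],[0,2.6,-9,0,0,0,0]]'
```

```text
time: 1.6
ee_pos: [0.2933, 0.0841, 0.2317]
tcp_rot: [-90.1, -0.0, 90.1]
wrist_force: [1.6, 0.7, 0.5]
opening: 0.0853
time: 2.1
ee_pos: [0.3582, -0.1419, 0.2313]
tcp_rot: [-90.0, 0.0, 89.9]
wrist_force: [0.2, 1.0, 0.4]
opening: 0.0852
```

```bash
python3 -m jog '[[0,2.5,-6.7,-2,0,0,0],[0,2.5,-6.7,-2,0,0,0],[0,2.5,-6.7,-2,0,0,0],[0,2.5,-6.7,-2,0,0,0],[0,2.5,-6.7,-2,0,0,0]]'; python3 - <<'E'
from h import *
o,im,d=cam('wrist'); save(im,'w1'); print(o['ee_pos'],o['tcp_rot'],o['q'])
P=world('wrist',o,d,np.ones(d.shape,bool))
S=P[(P[:,2]>.033)&(P[:,2]<.05)&(abs(P[:,0]-.42)<.06)&(abs(P[:,1]+.309)<.06)]
if len(S): print(cv2.minEnclosingCircle((S[:,:2]*1000).astype(np.float32)),S.mean(0),len(S))
for g in bot.regions_of('wrist','sensor')[:2]:
    Q=world('wrist',o,d,g['pixels']); print(g['conf'],g['point'],np.median(Q,0),Q.min(0),Q.max(0))
E
```

```text
time: 2.6
ee_pos: [0.4207, -0.3093, 0.1784]
tcp_rot: [-89.8, -0.1, 89.9]
wrist_force: [-0.5, 0.4, -0.6]
opening: 0.0855
[ 0.42068425 -0.3092955   0.17839878] [-89.83261389  -0.09280692  89.89970731] [-3.63109699e+01  5.79717060e-01 -3.56547036e-01  8.92536176e+01
 -2.40032826e-02 -3.62107730e+01]
((421.7124328613281, -311.98760986328125), 19.960094451904297) [ 0.42087502 -0.31194309  0.03945455] 1481
0.72 [195.5, 275.4] [ 0.41810926 -0.31213797  0.03941169] [ 0.40198244 -0.33266578 -0.00189988] [ 0.44214146 -0.29259083  0.04189433]
```

```bash
python3 -m jog '[[0,0.02,-0.08,-2,0,0,0],[0,0.02,-0.08,-4,0,0,0],[0,0.02,-0.08,-5.5,0,0,0],[0,0.02,-0.08,-6.5,0,0,0],[0,0.02,-0.08,-6.8,0,0,0]]'
python3 -m jog '[[0.8,0,0,0,0,0,0],[0.8,0,0,0,0,0,0],[0.8,0,0,0,0,0,0],[0.8,0,0,0,0,0,0],[0.8,0,0,0,0,0,0]]' 40
python3 -m jog '[[0.8,0,0,0,0,0,0],[0.8,0,0,0,0,0,0],[0.8,0,0,0,0,0,0]]' 40
```

```text
time: 3.2
ee_pos: [0.4199, -0.3066, 0.0094]
tcp_rot: [-89.9, -0.1, 90.1]
wrist_force: [-0.5, -0.3, 0.7]
opening: 0.0856
time: 3.7
ee_pos: [0.4222, -0.3091, 0.0135]
tcp_rot: [-90.2, 0.1, 90.1]
wrist_force: [-1.4, 2.5, 7.5]
opening: 0.0387
time: 4.0
ee_pos: [0.4221, -0.3091, 0.0135]
tcp_rot: [-90.2, 0.1, 90.1]
wrist_force: [-0.6, 1.5, 7.7]
opening: 0.039
```

```bash
python3 -m jog '[[0.8,0,0,1,0,0,0],[0.8,0,0,2.5,0,0,0],[0.8,0,0,4.5,0,0,0],[0.8,0,0,6,0,0,0],[0.8,0,0,6,0,0,0]]'; python3 - <<'E'
from h import *
o,im,d=cam('wrist'); save(im,'w2')
o2,im2,d2=cam('side'); save(im2,'s2'); print(o['ee_pos'],o['wrist_force'])
for g in bot.regions_of('side','sensor')[:2]:
    Q=world('side',o,d2,g['pixels']); print(g['conf'],g['point'],np.median(Q,0),Q.min(0),Q.max(0))
r,c=np.int32(bot.regions_of('side','sensor')[0]['point'])
cv2.imwrite('pics/s2c.png',np.hstack([cv2.resize(im2[max(0,r-70):r+70,max(0,c-70):c+70],(400,400)),cv2.resize(im,(400,400))])[:,:,::-1])
E
```

```text
time: 4.5
ee_pos: [0.4231, -0.3099, 0.1682]
tcp_rot: [-90.5, 0.3, 90.1]
wrist_force: [0.2, -0.8, -1.7]
opening: 0.0387
[ 0.42308499 -0.30990879  0.16815544] [ 0.17835602 -0.82052658 -1.74743797]
0.52 [287.7, 244.9] [ 0.43215593 -0.32503814  0.16042854] [ 0.40345334 -0.33821224 -0.00463439] [ 0.4402611  -0.18731021  0.19016419]
```

View pics/s2c.png

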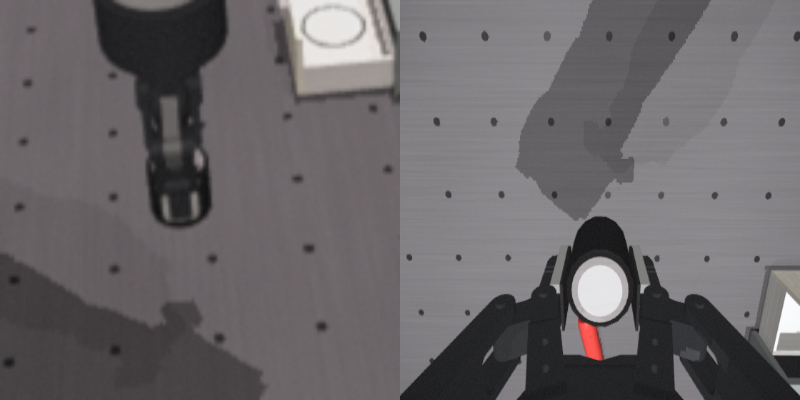

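Sensor is held upright with its glass up. In the wrist half of the crop it sits at about (600,290). Now locating the ring precisely.

```bash
python3 - <<'E'
from h import *
def ray(name,uv,z):
    m=bot.camera_model(name);R=cv2.Rodrigues(np.array(m['rvec'],float))[0];t=np.array(m['tvec']).ravel()
    K=np.array([[m['fx'],0,m['cx']],[0,m['fy'],m['cy']],[0,0,1]])
    v=np.c_[uv,np.ones(len(uv))]@np.linalg.inv(K).T@R; C=-R.T@t
    return C+v*((z-C[2])/v[:,2])[:,None]
for n,(r0,r1,c0,c1) in {'top':(200,231,255,288),'side':(214,240,276,306)}.items():
    o,im,d=cam(n); g=im[r0:r1,c0:c1].astype(int).sum(2)
    mask=g<np.percentile(g,90)*.75
    r,c=np.nonzero(mask); W=ray(n,np.c_[c+c0,r+r0].astype(float),.010)
    k=np.hypot(W[:,0]-.570,W[:,1]-.031); k=(k>.02)&(k<.038)
    e=cv2.fitEllipse((W[k,:2]*1000).astype(np.float32)); print(n,k.sum(),e)
    if n=='top':
        P=world(n,o,d,np.ones(d.shape,bool))
        F=P[(P[:,0]>.57)&(P[:,0]<.85)&(abs(P[:,1]-.03)<.2)&(P[:,2]>.073)&(P[:,2]<.083)]
        rr=(F[:,:2]*1000).astype(np.float32); print(cv2.minAreaRect(rr))
        # side edges for yaw
        for s in (1,-1):
            xs=np.arange(.62,.76,.006);ys=[ (F[abs(F[:,0]-x)<.004,1]*s).max()*s for x in xs]; print('edge',np.degrees(np.polyfit(xs,ys,1)[0]),np.mean(ys))
o,im,d=cam('wrist'); P=world('wrist',o,d,np.ones(d.shape,bool)); e=o['ee_pos']
S=P[(abs(P[:,0]-e[0])<.03)&(abs(P[:,1]-e[1])<.018)&(P[:,2]>e[2]+.02)&(P[:,2]<e[2]+.035)]-e
print(e,len(S),S.mean(0),S.min(0),S.max(0), cv2.minEnclosingCircle((S[:,:2]*1000).astype(np.float32)))
E
```

```text
top 25 ((570.4454956054688, 29.74506378173828), (56.71677017211914, 56.94545364379883), 22.652877807617188)
((690.6392822265625, 31.244247436523438), (162.3999786376953, 190.50828552246094), 0.4844304025173187)
edge 0.598447134404017 0.1250736782165161
edge -0.16960177483086475 -0.06308303777633296
side 31 ((569.6986694335938, 25.896806716918945), (54.21908950805664, 62.91822052001953), 93.35982513427734)
[ 0.42059841 -0.3080819   0.15983868] 6293 [-0.00249096 -0.00062769  0.02579721] [-0.02030406 -0.017995    0.02000094] [0.01961036 0.01799954 0.03478985] ((-0.46131449937820435, 0.02894054725766182), 21.0555419921875)
```

```bash
python3 -m jog '[[0.8,1,2,0,0,0,0],[0.8,2.4,5.4,0,0,0,0],[0.8,3.8,8.6,0,0,0,0],[0.8,3.8,8.6,0,0,0,0],[0.8,3.8,8.6,0,0,0,0]]'
python3 -m jog '[[0.8,0.8,1.8,0,0,0,0],[0.8,1.6,3.6,0,0,0,0],[0.8,2.2,4.96,0,0,0,0],[0.8,2.2,4.96,0,0,0,0],[0.8,2.2,4.96,0,0,0,0]]'
python3 -m jog '[[0.8,0,0,-1,0,0,0],[0.8,0,0,-2.2,0,0,0],[0.8,0,0,-3.4,0,0,0],[0.8,0,0,-4.2,0,0,0],[0.8,0,0,-4.2,0,0,0]]'
python3 - <<'E'
from h import *
o,im,d=cam('wrist'); save(im,'w3'); o2,im2,d2=cam('side')
print(o['ee_pos'],o2['ee_pos'],o['wrist_force'])
cv2.imwrite('pics/s3c.png',np.hstack([cv2.resize(im2[140:280,230:370],(400,400)),cv2.resize(im,(400,400))])[:,:,::-1])
E
```

```text
time: 5.35
ee_pos: [0.5165, -0.0907, 0.1604]
tcp_rot: [-89.9, -0.0, 90.1]
wrist_force: [-0.2, -0.6, -0.9]
opening: 0.0392
time: 5.85
ee_pos: [0.5708, 0.0313, 0.1601]
tcp_rot: [-89.9, 0.0, 90.2]
wrist_force: [-0.8, -0.9, -1.1]
opening: 0.0389
time: 6.35
ee_pos: [0.5687, 0.0291, 0.053]
tcp_rot: [-89.7, 0.0, 90.0]
wrist_force: [-0.1, -0.5, -1.9]
opening: 0.0386
[0.56870229 0.02912931 0.05296289] [0.5698297  0.02936971 0.05519193] [-0.10983526 -0.53750592 -1.86249139]
```

View pics/s3c.png

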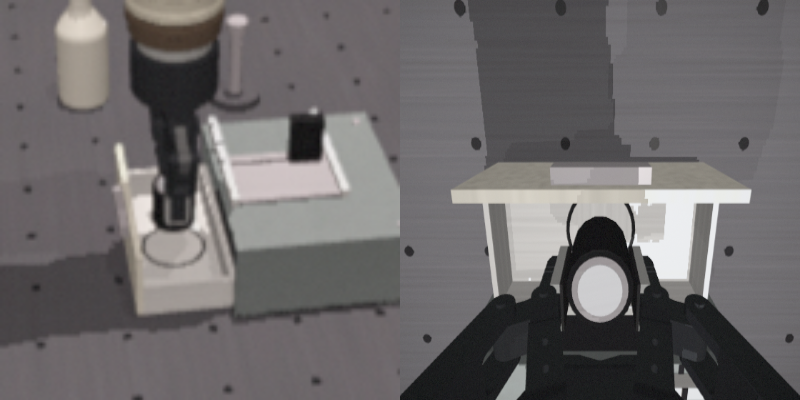

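The sensor hangs centred over the ring, inside the drawer walls. Lower it slowly, then check force.

```bash
python3 -m jog '[[0.8,0,0,-0.4,0,0,0],[0.8,0,0,-0.8,0,0,0],[0.8,0,0,-1.1,0,0,0],[0.8,0,0,-1.25,0,0,0],[0.8,0,0,-1.25,0,0,0]]'; python3 -m jog '[[0.8,0,0,-0.06,0,0,0],[0.8,0,0,-0.06,0,0,0]]'
```

```text
time: 6.95
ee_pos: [0.5707, 0.0305, 0.0243]
tcp_rot: [-89.9, 0.0, 90.1]
wrist_force: [-0.3, 0.8, -2.4]
opening: 0.039
time: 7.15
ee_pos: [0.5712, 0.0306, 0.0237]
tcp_rot: [-90.0, -0.0, 90.1]
wrist_force: [-0.2, 0.1, -0.9]
opening: 0.0393
```

```bash
python3 -m jog '[[0.8,0,0,-0.06,0,0,0],[0.8,0,0,-0.06,0,0,0]]';python3 -m jog '[[0.8,0,0,-0.05,0,0,0],[0.8,0,0,-0.05,0,0,0]]'
```

```text
time: 7.35
ee_pos: [0.572, 0.0306, 0.0235]
tcp_rot: [-90.1, -0.0, 90.1]
wrist_force: [-1.1, 1.1, 6.2]
opening: 0.0391
time: 7.55
ee_pos: [0.5728, 0.0306, 0.0234]
tcp_rot: [-90.3, -0.0, 90.1]
wrist_force: [-1.9, 0.3, 12.0]
opening: 0.0389
```

Contact. Ease off a bit and release.

```bash
python3 -m jog '[[0.8,0,0,0.09,0,0,0],[0.8,0,0,0.09,0,0,0]]';python3 -m jog '[[0.4,0,0,0,0,0,0],[0.2,0,0,0,0,0,0],[0,0,0,0,0,0,0],[0,0,0,0,0,0,0],[0,0,0,0,0,0,0]]'
python3 -m jog '[[0,0,0,0,0,0,0],[0,0,0,0.5,0,0,0],[0,0,0,1.5,0,0,0],[0,0,0,3,0,0,0],[0,0,0,4,0,0,0]]'
python3 -m jog '[[0,-2,0,1,0,0,0],[0,-4,0,1,0,0,0],[0,-5,0,1,0,0,0],[0,-5,0,1,0,0,0]]'
python3 - <<'E'
from h import *
o,im,d=cam('top'); cv2.imwrite('pics/t4.png',cv2.resize(im[110:250,200:340],(560,560))[:,:,::-1])
P=world('top',o,d,np.ones(d.shape,bool))
S=P[(abs(P[:,0]-.57)<.03)&(abs(P[:,1]-.03)<.04)&(P[:,2]>.04)&(P[:,2]<.06)]
print(o['ee_pos'],len(S),S.mean(0),cv2.minEnclosingCircle((S[:,:2]*1000).astype(np.float32)))
F=P[(abs(P[:,0]-.525)<.03)&(abs(P[:,1]-.03)<.1)&(P[:,2]>.062)&(P[:,2]<.08)]
if len(F): print('panel',F.mean(0),F.min(0),F.max(0))
E
```

```text
time: 7.75
ee_pos: [0.5713, 0.0306, 0.0235]
tcp_rot: [-90.0, -0.0, 90.1]
wrist_force: [0.1, 0.3, 0.6]
opening: 0.039
time: 8.25
ee_pos: [0.5711, 0.0305, 0.0229]
tcp_rot: [-90.0, -0.0, 90.1]
wrist_force: [-0.8, -0.5, 0.1]
opening: 0.0852
time: 8.75
ee_pos: [0.5716, 0.0306, 0.1265]
tcp_rot: [-90.1, -0.0, 90.1]
wrist_force: [0.9, 0.1, 0.4]
opening: 0.0855
time: 9.15
ee_pos: [0.4437, 0.0305, 0.1499]
tcp_rot: [-90.1, -0.0, 90.1]
wrist_force: [0.9, 0.2, 1.1]
opening: 0.0851
[0.44365541 0.0305337  0.14994157] 0 [nan nan nan] ((0.0, 0.0), 0.0)
panel [ 0.5292197  -0.04639539  0.06903927] [ 0.52682781 -0.05321536  0.06499095] [ 0.53202633 -0.03959598  0.07308132]<stdin>:5: RuntimeWarning: Mean of empty slice.
  ret = um.true_divide(
```

View pics/t4.png

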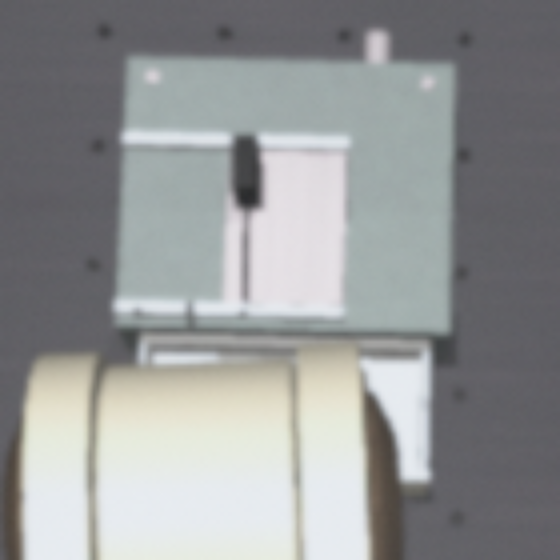

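The arm hides the drawer in the top view. I'll use the wrist and side cameras instead.

```bash
python3 - <<'E'
from h import *
o,im,d=cam('wrist'); P=world('wrist',o,d,np.ones(d.shape,bool))
S=P[(abs(P[:,0]-.57)<.03)&(abs(P[:,1]-.03)<.04)&(P[:,2]>.045)&(P[:,2]<.056)]
if len(S):print(len(S),S.mean(0),cv2.minEnclosingCircle((S[:,:2]*1000).astype(np.float32)))
o,im2,d2=cam('side'); P=world('side',o,d2,np.ones(d2.shape,bool))
S=P[(abs(P[:,0]-.57)<.035)&(abs(P[:,1]-.03)<.04)&(P[:,2]>.044)&(P[:,2]<.056)]
if len(S):print(len(S),S.mean(0),S.min(0),S.max(0))
cv2.imwrite('pics/s4c.png',np.hstack([cv2.resize(im2[160:280,250:370],(400,400)),cv2.resize(im,(400,400))])[:,:,::-1])
E
```

```text
1319 [0.56894786 0.02920637 0.04926701] ((570.7688598632812, 29.2917537689209), 20.237627029418945)
122 [0.57037794 0.02525746 0.0473344 ] [0.55227427 0.00694665 0.04415715] [0.5896019  0.04568138 0.05151341]
```

View pics/s4c.png

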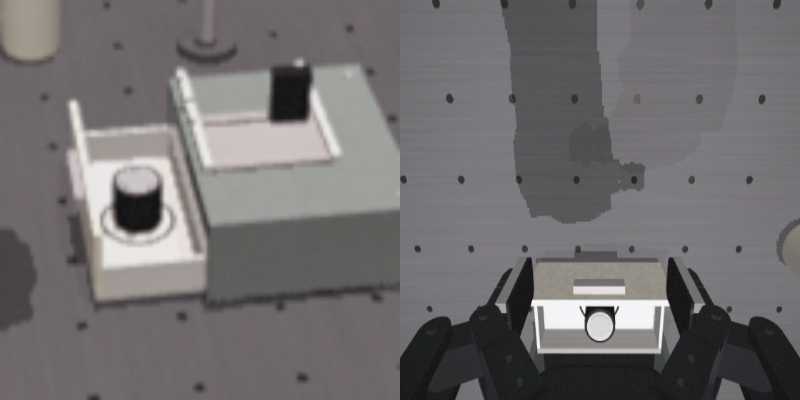

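Sensor stands upright, centred on the ring, glass up (137,185 in crop). Next: close the fingers, lower them in front of the pull and push slowly.

```bash
python3 -m jog '[[1,0,0,0,0,0,0],[1,0,0,-1,0,0,0],[1,0,0,-2.5,0,0,0],[1,0,0,-4,0,0,0],[1,0.6,0,-4.1,0,0,0]]' 40
python3 -m jog '[[1,0.4,0,0,0,0,0],[1,0.7,0,0,0,0,0],[1,1,0,0,0,0,0],[1,1.3,0,0,0,0,0],[1,1.5,0,0,0,0,0]]'
```

```text
time: 9.8
ee_pos: [0.4575, 0.0303, 0.0399]
tcp_rot: [-89.5, 0.0, 90.1]
wrist_force: [0.2, 0.1, 0.2]
opening: 0.0124
time: 10.3
ee_pos: [0.4996, 0.0306, 0.0461]
tcp_rot: [-90.1, -0.0, 90.1]
wrist_force: [-0.3, 0.3, 0.0]
opening: -0.0001
```

```bash
python3 -m jog '[[1,0.15,0,0,0,0,0],[1,0.3,0,0,0,0,0],[1,0.45,0,0,0,0,0],[1,0.6,0,0,0,0,0],[1,0.75,0,0,0,0,0]]'
python3 -m jog '[[1,0.15,0,0,0,0,0],[1,0.3,0,0,0,0,0],[1,0.45,0,0,0,0,0],[1,0.6,0,0,0,0,0],[1,0.75,0,0,0,0,0]]'
python3 -m jog '[[1,0.15,0,0,0,0,0],[1,0.3,0,0,0,0,0],[1,0.45,0,0,0,0,0],[1,0.6,0,0,0,0,0],[1,0.75,0,0,0,0,0]]'
```

```text
time: 10.8
ee_pos: [0.5174, 0.0305, 0.0456]
tcp_rot: [-90.0, -0.0, 90.1]
wrist_force: [-2.6, -0.2, 1.8]
opening: 0.0001
time: 11.3
ee_pos: [0.5364, 0.0305, 0.0455]
tcp_rot: [-90.0, 0.0, 90.1]
wrist_force: [-2.7, -0.2, 2.0]
opening: 0.0003
time: 11.8
ee_pos: [0.5552, 0.0305, 0.0455]
tcp_rot: [-90.0, 0.0, 90.1]
wrist_force: [-2.2, -0.8, 1.8]
opening: -0.0004
```

```bash
python3 -m jog '[[1,0.15,0,0,0,0,0],[1,0.3,0,0,0,0,0],[1,0.45,0,0,0,0,0],[1,0.6,0,0,0,0,0],[1,0.75,0,0,0,0,0]]'
python3 -m jog '[[1,0.15,0,0,0,0,0],[1,0.3,0,0,0,0,0],[1,0.45,0,0,0,0,0],[1,0.52,0,0,0,0,0],[1,0.6,0,0,0,0,0]]'
```

```text
time: 12.3
ee_pos: [0.574, 0.0305, 0.0456]
tcp_rot: [-90.0, -0.0, 90.1]
wrist_force: [-2.9, 0.8, 1.1]
opening: 0.0002
time: 12.8
ee_pos: [0.5888, 0.0305, 0.0455]
tcp_rot: [-90.0, 0.0, 90.1]
wrist_force: [-2.0, -0.2, 1.3]
opening: 0.0003
```

```bash
python3 -m jog '[[1,0.08,0,0,0,0,0],[1,0.16,0,0,0,0,0],[1,0.24,0,0,0,0,0]]'
python3 -m jog '[[1,0.08,0,0,0,0,0],[1,0.12,0,0,0,0,0]]'
```

```text
time: 13.1
ee_pos: [0.5919, 0.0305, 0.0454]
tcp_rot: [-89.7, 0.0, 90.1]
wrist_force: [-24.2, 0.1, 14.9]
opening: -0.0
time: 13.3
ee_pos: [0.592, 0.0305, 0.0454]
tcp_rot: [-89.3, 0.0, 90.1]
wrist_force: [-37.6, 0.1, 22.6]
opening: 0.0001
```

Hard stop at x=0.592, which matches the expected shut position. Back off, rise, open and check.

```bash
python3 -m jog '[[1,-0.5,0,0,0,0,0],[1,-1.2,0,0,0,0,0],[1,-2,0,1.5,0,0,0],[0.4,-2,0,3,0,0,0],[0,-2,0,5,0,0,0]]'
python3 -m jog '[[0,-1.5,0,1,0,0,0],[0,-2.5,0,1,0,0,0],[0,-2.5,0,1,0,0,0]]'
python3 - <<'E'
from h import *
o,im,d=cam('side'); cv2.imwrite('pics/s5c.png',cv2.resize(im[160:280,250:390],(560,480))[:,:,::-1])
P=world('side',o,d,np.ones(d.shape,bool))
for nm,P in (('side',P),):
    F=P[(P[:,0]>.5)&(P[:,0]<.64)&(abs(P[:,1]-.03)<.09)&(P[:,2]>.05)&(P[:,2]<.085)]; print(nm,F.min(0),np.percentile(F[:,0],[1,3,10]))
o,im,d=cam('wrist');P=world('wrist',o,d,np.ones(d.shape,bool)); save(im,'w5')
F=P[(P[:,0]>.5)&(P[:,0]<.7)&(abs(P[:,1]-.03)<.08)&(P[:,2]>.05)&(P[:,2]<.073)]
print(o['ee_pos'],len(F),np.percentile(F[:,0],[1,10,50]) if len(F) else 0)
T=P[(abs(P[:,0]-.694)<.04)&(abs(P[:,1]-.05)<.05)&(P[:,2]>.115)&(P[:,2]<.14)]
if len(T):print('tab',len(T),T.mean(0),T.min(0),T.max(0))
E
```

```text
time: 13.8
ee_pos: [0.5466, 0.0305, 0.1707]
tcp_rot: [-89.9, 0.0, 90.1]
wrist_force: [1.4, 0.4, 0.1]
opening: 0.0283
time: 14.1
ee_pos: [0.4841, 0.0306, 0.1974]
tcp_rot: [-90.2, -0.0, 90.1]
wrist_force: [2.1, -0.5, -0.1]
opening: 0.0723
side [ 0.60197434 -0.05918959  0.05004917] [0.60236177 0.60369729 0.60961784]
[0.48506502 0.03056245 0.19649208] 2652 [0.60197492 0.60289666 0.61047069]
```

View pics/s5c.png

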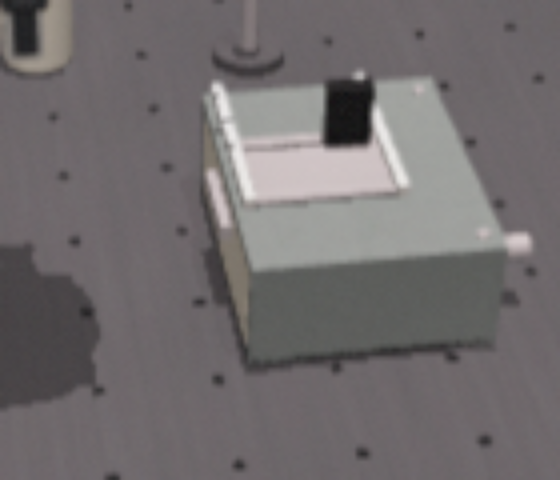

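Drawer is shut (pull front at x=0.602, panel flush). Moving over the tab.

```bash
python3 -m jog '[[0,1.6,0.9,0,0,0,0],[0,3.4,0.9,0,0,0,0],[0,5.2,0.9,0,0,0,0],[0,7,0.9,0,0,0,0],[0,8.3,0.9,0,0,0,0]]'
python3 -m jog '[[0,0,0,0,0,0,0],[0,0,0,0,0,0,0]]'
python3 - <<'E'
from h import *
o,im,d=cam('wrist');P=world('wrist',o,d,np.ones(d.shape,bool)); save(im,'w6')
print(o['ee_pos'],o['q'])
T=P[(abs(P[:,0]-.694)<.04)&(abs(P[:,1]-.05)<.05)&(P[:,2]>.12)&(P[:,2]<.135)]
if len(T):print('tab',len(T),T.mean(0),T.min(0),T.max(0))
E
```

```text
time: 14.7
ee_pos: [0.6955, 0.053, 0.1929]
tcp_rot: [-89.9, 0.0, 90.1]
wrist_force: [0.6, 0.1, 0.8]
opening: 0.0855
time: 14.9
ee_pos: [0.6934, 0.053, 0.1927]
tcp_rot: [-89.8, 0.0, 90.1]
wrist_force: [-1.0, 0.4, 0.6]
opening: 0.085
[0.69335872 0.05295343 0.19273625] [ 4.36782540e+00  2.59109680e+01  3.12441672e+01  9.55191957e+01
 -1.19622946e-03  4.31598893e+00]
tab 863 [0.69309022 0.05030331 0.12732192] [0.67921592 0.04360122 0.12033197] [0.70952487 0.05738279 0.12953211]
```

View pics/w6.png

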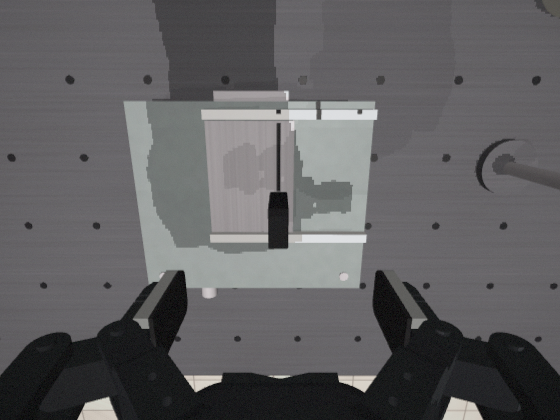

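The pointer is at column 278, in line with the shut tick; the half tick is at column 318. Descend and grip the tab.

```bash
python3 -m jog '[[0,0,-0.05,-1,0,0,0],[0,0,-0.05,-2.2,0,0,0],[0,0,-0.05,-3.2,0,0,0],[0,0,-0.05,-3.8,0,0,0],[0,0,-0.05,-3.8,0,0,0]]'
python3 -m jog '[[0.5,0,0,0,0,0,0],[0.7,0,0,0,0,0,0],[1,0,0,0,0,0,0],[1,0,0,0,0,0,0],[1,0,0,0,0,0,0]]' 60
python3 -m jog '[[1,0,0,0,0,0,0],[1,0,0,0,0,0,0],[1,0,0,0,0,0,0],[1,0,0,0,0,0,0]]'
```

```text
time: 15.45
ee_pos: [0.6912, 0.0517, 0.0991]
tcp_rot: [-89.9, 0.0, 90.1]
wrist_force: [0.3, 0.9, -0.1]
opening: 0.0854
time: 15.95
ee_pos: [0.6929, 0.0518, 0.101]
tcp_rot: [-90.0, 0.0, 90.1]
wrist_force: [1.8, -2.8, 13.1]
opening: 0.013
time: 16.35
ee_pos: [0.6929, 0.0517, 0.1011]
tcp_rot: [-90.1, 0.0, 90.1]
wrist_force: [-0.5, -1.1, 4.8]
opening: 0.0129
```

```bash
python3 -m jog '[[1,0,0.2,0,0,0,0],[1,0,0.45,0,0,0,0],[1,0,0.7,0,0,0,0],[1,0,0.95,0,0,0,0],[1,0,1.2,0,0,0,0]]' 60
python3 -m jog '[[1,0,0,0,0,0,0],[1,0,0,0,0,0,0],[1,0,0,0,0,0,0],[1,0,0,0,0,0,0]]'
python3 - <<'E'
from h import *
o,im,d=cam('wrist'); cv2.imwrite('pics/w7.png',im[:,:,::-1])
print(o['ee_pos'],o['wrist_force'])
E
```

```text
time: 16.85
ee_pos: [0.6929, 0.0804, 0.1011]
tcp_rot: [-90.0, 0.1, 90.0]
wrist_force: [0.5, -8.6, 5.7]
opening: 0.0131
time: 17.25
ee_pos: [0.6929, 0.0803, 0.1011]
tcp_rot: [-90.0, 0.1, 90.0]
wrist_force: [-0.5, -8.3, 5.2]
opening: 0.0131
[0.69286673 0.08033448 0.10109505] [-0.51755884 -8.32231617  5.20107114]
```

View pics/w7.png

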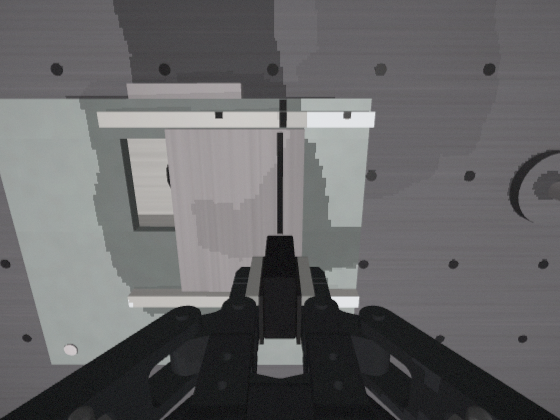

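The pointer (col 280) is about 1.4 mm short of the half tick (col 283). The dark edge near (168,175), inside the window, is the sensor. I'll measure both.

```bash
python3 - <<'E'
from h import *
o,im,d=cam('wrist'); g=im.astype(int).sum(2)
P=world('wrist',o,d,d>-1) if (d>0).all() else None
mask=np.zeros(d.shape,bool); mask[140:215,135:182]=1
m=mask&(d>0)&(g<150); Q=world('wrist',o,d,m); r,c=np.nonzero(m)
print('dark',len(Q)); 
for i in range(0,len(Q),max(1,len(Q)//15)): print(r[i],c[i],Q[i].round(4))
m=mask&(d>0)&(g>300);Q=world('wrist',o,d,m);print('bright',np.percentile(Q,[5,50,95],axis=0).round(4))
for a,b in ((116,124),(100,110),(140,220)):
    row=765-g[a:b,265:300].mean(0); w=np.clip(row-np.percentile(row,60),0,None)
    print(a,row.round().astype(int).tolist())
im2=cv2.resize(im[90:240,95:305],(800,571),interpolation=cv2.INTER_CUBIC);save(im2,'w8')
E
```

```text
dark 17
168 167 [0.6497 0.011  0.0492]
169 167 [0.6503 0.0109 0.0491]
170 167 [0.6509 0.0109 0.0493]
171 167 [0.6515 0.0108 0.0492]
172 168 [0.6522 0.0112 0.0487]
173 168 [0.6528 0.0112 0.0489]
174 168 [0.6532 0.0114 0.0497]
175 168 [0.6539 0.0112 0.0494]
176 168 [0.6547 0.011  0.0488]
177 168 [0.6552 0.0111 0.0493]
178 168 [0.6559 0.0108 0.0486]
179 168 [0.6563 0.0111 0.0499]
180 168 [0.6573 0.0104 0.0481]
181 168 [0.6577 0.0107 0.0492]
181 169 [0.6576 0.0114 0.0494]
182 169 [0.6581 0.0116 0.05  ]
183 169 [0.6586 0.0117 0.0504]
bright [[ 0.6348 -0.0262  0.0081]
 [ 0.6584 -0.0106  0.0094]
 [ 0.689   0.0281  0.0821]]
116 [158, 160, 159, 158, 160, 159, 159, 160, 159, 160, 159, 160, 174, 177, 414, 617, 655, 656, 653, 653, 658, 530, 221, 200, 202, 201, 201, 200, 201, 201, 200, 201, 201, 200, 202]
100 [392, 394, 391, 391, 394, 394, 393, 395, 394, 393, 396, 394, 394, 395, 539, 639, 650, 652, 650, 648, 648, 539, 428, 417, 418, 416, 418, 417, 418, 420, 418, 422, 420, 419, 421]
140 [304, 304, 305, 306, 307, 311, 313, 316, 321, 328, 326, 334, 566, 666, 668, 667, 667, 622, 342, 316, 308, 310, 314, 319, 325, 330, 332, 333, 329, 325, 325, 327, 329, 329, 328]
```

View pics/w8.png

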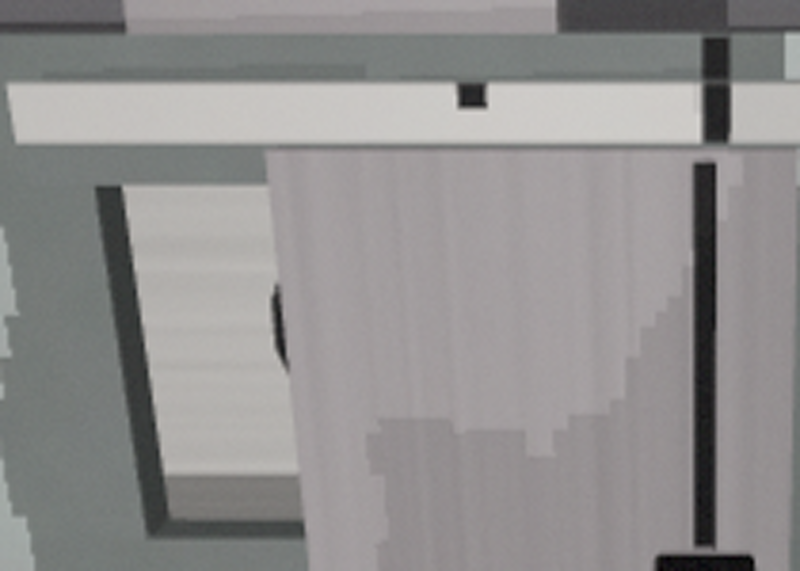

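Through the window the sensor's left edge measures y=0.0108 with its top at z≈0.049, so its centre is about (0.652, 0.031): upright and centred. The pointer is 3 px (1.4 mm) short, so nudge it.

```bash
python3 -m jog '[[1,0,0.06,0,0,0,0],[1,0,0.06,0,0,0,0],[1,0,0.06,0,0,0,0],[1,0,0.06,0,0,0,0]]' 60
cat > chk.py <<'E'
from h import *
o,im,d=cam('wrist'); g=765-im.astype(int).sum(2)
for a,b in ((116,124),(140,220)):
    row=g[a:b,260:305].mean(0); w=np.clip(row-480,0,None); print(a,(w*np.arange(260,305)).sum()/w.sum())
o,im,d=cam('side'); P=world('side',o,d,np.ones(d.shape,bool))
F=P[(P[:,0]>.5)&(P[:,0]<.64)&(abs(P[:,1]-.03)<.09)&(P[:,2]>.05)&(P[:,2]<.075)]; print('front',np.percentile(F[:,0],[1,3]))
print(o['ee_pos'],o['wrist_force'],o['opening'],o['time'])
E
python3 chk.py
```

```text
time: 17.75
ee_pos: [0.6929, 0.0818, 0.1011]
tcp_rot: [-90.1, 0.1, 90.0]
wrist_force: [-0.7, -7.0, 6.3]
opening: 0.0129
116 279.5645366598778
140 279.6206005812076
front [0.60177635 0.6023336 ]
[0.69286773 0.08175386 0.10109508] [-0.88586313 -7.48846409  5.53057862] 0.013059776217569282 17.8
```

```bash
python3 -m jog '[[1,0,0,0,0,0,0],[1,0,0,0,0,0,0],[1,0,0,0,0,0,0],[1,0,0,0,0,0,0],[1,0,0,0,0,0,0]]'; python3 chk.py; python3 -c "
from workcell import bot; print(bot.job_done())"
```

```text
time: 18.35
ee_pos: [0.6929, 0.0818, 0.1011]
tcp_rot: [-90.0, 0.1, 90.0]
wrist_force: [-0.6, -8.0, 6.2]
opening: 0.013
116 279.62341690359267
140 279.6231203982163
front [0.60189971 0.60229332]
[0.69287698 0.08176738 0.10112564] [-1.18842028 -7.33664726  6.15740738] 0.012634876664968412 18.4
the job is handed in; nothing more can be done
None
```

The job is done and handed in at 18.4 s. The sensor head stands glass up on the ring in the shut drawer, and the gripper is still holding the shutter at half travel.

- **Sensor:** measured through the half-open window, its top is at z ≈ 49 mm (upright). Its centre is about 2 mm from the ring's expected place, (0.654, 0.030). The side camera put the sensor about 4 mm lower in y than the wrist camera did. I trusted the wrist camera, because the side camera showed the same offset for the ring itself.
- **Drawer:** it reached a hard stop, and the front of the pull measured x = 0.602, the expected shut position.
- **Shutter:** I moved it only after the drawer was shut. My first slide stopped 1.4 mm short, so I nudged it. The pointer then lined up with the long middle tick to within 0.1 pixel and stayed there for another 0.5 s. The spring load was about 8 N.
- **Bystanders:** the moves were planned clear of the bottle, post and screwdriver, and I saw no contact. I did not measure their positions again at the end.

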